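# Take the amber filter off its hook and set it before the lamp

## Robot

A 6-joint arm with a two-finger parallel gripper is mounted at the origin on a cart in front of the work surface, level with it; the furniture and walls round the work are solid. World frame = base frame: x ahead of the robot, y to its left, z up, the work surface at z = 0. Lengths are in m, angles in rad, forces in N, time in s.
With the tool pointing down it reaches from about 0.3 to 0.95 m from the base axis. Payload 3.1 kg.
Tool frame: the origin (TCP) lies midway between the tips of the shut fingers; the grasp point (between the pads) lies 19 mm behind it (env.tcp_to_grasp is the distance from the TCP to the grasp point, in m); z points along the fingers, y is the line along which they close (so a half turn about z gives the same grasp; the last joint's range is limited). The gripper opens to 85 mm and grips with 20 to 120 N. Pads are 22 mm wide; open, the fingers measure 114 mm over their backs; the gripper's body (76 mm by 85 mm) begins 54 mm behind the grasp point. The pads swing forward as they close: fully open they stand 13 mm farther back than shut.
Start: joints at [-1.284, 0.308, 1.634, -0, 1.2, -0.07], TCP at [0.218, -0.586, 0.231] pointing down, gripper open.
Joint ranges: [-3.06, 3.06], [-0.79, 1.96], [0.05, 2.63], [-1.19, 4.34], [0.05, 2.64], [-2.94, 2.94]. Speed limits (rad/s): [2.79, 2.79, 3.14, 3.14, 3.14, 3.14].

## Interface

Orientations are given as a 3x3 rotation matrix whose columns are the frame's x, y, z axes.
In Python, from bench import env, vision gives the robot as it stands.
- The arm moves only by the shell command python3 -m creep 'ROWS'. ROWS is JSON, a list that holds one entry, the list of rows, each a list of 7 numbers: the turn, a rotation vector about the tool's x, y, z normalised to -1 to 1, where 1 is 30 degrees, then the shift along the tool's x, y, z normalised to -1 to 1, where 1 is 0.75 m, then the finger opening in mm, from 0 to 85.4. In form: [[[ax, ay, az, tx, ty, tz, grip], ...]]. A call has 1 to 10 rows; each row is the pose to reach, as a shift and turn from the pose commanded when the call began, along the tool's axes at that moment; what a row does not reach only later rows make up. A row lasts 1/8 s, in which the tool goes at most 62.5 mm and 10.7 degrees, less where a joint would pass 70% of its speed; a pose out of reach is approached as far as the arm can. A call with a number of a shift or a turn outside -1 to 1 is refused whole. A call with a gripper value outside its range is refused whole. The fingers move at their own pace and stop on an object; the grip force is fixed at half the most. Time passes only in rows, so rows that repeat a pose let the fingers close. It gives the time, the measured TCP pose, the force, the opening and the grip force at its end, in the units of the state.
- env.read_state(): the state, without advancing time (a new reading comes with each control period).
- vision.read_camera(name): name is "scene" or "top" or "wrist"; returns the picture (480x640x3 uint8, blue, green, red); there is no depth.
- vision.camera_info(name): a dict with "camera_matrix" (3x3 intrinsics, pixels), "dist_coeffs" ([k1, k2, p1, p2, k3] as OpenCV has them; the pictures are not rectified), "rvec" (rotation vector, rad) and "tvec" (3), from world to camera coordinates, as OpenCV has them. Camera axes: x right, y down, z forward; pixel columns grow to the right and rows downward; lengths in m; the calibration is good to about 2 mm. A picture is of the moment at which its call begins: read the wrist's pose just before it. camera_info takes no time and is no camera call; for the wrist camera it gives the pose at the moment of the call.
- env.job_done(): hands the job in; it is judged then, once.
The state is a dict: "time": time; "joint_pos": joint angles; "qd": joint speeds; "tau": joint torques, N m; "position": TCP position; "tool_rot": TCP orientation; "wrist_force": force on the tool from outside, world axes, zero at the start; "wrist_torque": the same for the moment, N m; "gripper_width": finger opening in m; "grip_force": force on a finger pad.
Only numpy, scipy, OpenCV 4.12 (cv2) and the standard library are available. Lean on these libraries where they do the work, as an engineer would, in place of code of your own. Each camera call takes 0.05 s, during which the arm holds its last target. There are 200 camera calls.

## Task

Lift the amber filter up and off its hook without taking the others off theirs, and lower it upright into the black filter holder until it sits fully on the bottom; do not let it drop. Then take the lamp by its red knob and swing its stiff arm round until the lamp stands squarely behind the filter, and let go. Do not knock over or push away the things standing about.

Things in the scene. Friction and masses are not known exactly. Their poses are not given: they have to be found in the camera images.
- filter_amber: amber filter, 60 g: 50 x 50 x 6 mm square black frame, amber glass; above it a flat aluminium handle (22 mm wide, 6 thick) from 25 to 70 mm over the middle, then a steel wire loop (wire 5 mm, opening 15 wide, 70 to 93 mm over the middle, top at 98). Origin: middle of the square. x: plate normal, to the panel when it hangs; y across; z from frame to loop (up)
- filter_green: the same filter in green; hangs on another hook and must stay there
- filter_blue: the same filter in blue; hangs on another hook and must stay there
- hook_stand: fixed upright white panel 180 wide, 290 mm high, on a grey foot 90 x 170 x 10 mm. Origin: middle of the foot's underside; -x is its front; panel face at x = +30 mm. Three 6 mm hooks at y = -65, 0, 65 mm, axis 195 mm high, run level to x = -6, then rise 9 mm to an end at x = -14. Filters hang at x = +4, their middle 105 mm high, in any order
- slot (a point): middle of the inner floor of the black filter holder, 12 mm above the bench. Pocket 10 mm along x, 55 mm along y; walls 24 mm deep, then a flared rim that ends 34 mm above this floor; front and back open except at the corners. x points away from the robot to the lamp's working place, y across, z up. Seated, the filter's origin is 25 mm above this point
- lamp_arm (a joint): stiff swing arm of the lamp on a vertical pillar, rad: 0 = lamp head squarely behind the filter holder, shining through it; positive = swung away to the back, clockwise seen from above; range -0.2 to 1.4; stays where it is left, takes about 2 N at the knob
- lamp_knob (a point): top of the red upright knob on the lamp head: 14 mm round, the free part 44 mm long below this point, top 108 mm above the bench; with the arm at 0 it stands 75 mm behind the slot along the slot's x. The black lamp head below it is 38 mm round and 42 mm long
- lamp_pivot (a point): point on the vertical swing axis of the lamp arm, 45 mm above the bench; the knob circles it at 110 mm. It lies at x = +65, y = -110 mm in the slot's frame
- bottle_blue: clear bottle with blue cap, 54 mm round, 120 mm high, bystander; origin middle of its underside, z up
- bottle_oil: small bottle with black cap, 38 mm round, 84 mm high, bystander; origin middle of its underside, z up
- film_roll: white roll standing on end, 62 mm round, 51 mm high, bystander; origin middle of its underside
- tube_rack: orange micro-tube rack, 52 x 95 x 33 mm, bystander; origin middle of its underside
- dust_cap: black round dust cap, 44 mm round, 12 mm high, bystander; origin middle of its underside

How it is judged:
By the outcome, as a careful person would: the job done as asked, in the order asked, and still so for the second after the job is handed in, with the robot touching nothing.
It also fails if it takes over 59 s, if anything falls off the work surface, if the arm or the gripper's body presses on something with over 40 N, if the wrist force passes 120 N, or if a joint passes its speed limit or range.

## Working session

There is one attempt and no reset: what is moved stays moved. The work goes in short steps, Python scripts to look and compute and a shell command to move; the robot and the scene stay as the last step left them, time stands still between calls to the robot, and variables do not carry over. Pictures are saved under pics/ and viewed, at most 10 in all, crops included, and the job is handed in when it is done.

```bash
ls; mkdir -p pics; python3 - <<'E'
from bench import env, vision
import cv2,numpy as np
for n in ("scene","top"):
    im=vision.read_camera(n); cv2.imwrite(f"pics/{n}0.png",im)
    c=vision.camera_info(n); R=cv2.Rodrigues(np.array(c["rvec"],float))[0]
    print(n,-R.T@np.array(c["tvec"]).ravel(),R[2],c["camera_matrix"][0])
s=env.read_state();print(s["time"],s["position"],s["tool_rot"],env.tcp_to_grasp)
E
```

```text
pics
scene [-0.34430518 -0.8487969   0.65175527] [ 0.70122898  0.57451725 -0.42214671] [613.31391944   0.         316.8850123 ]
top [ 0.3971668  -0.08502921  1.03230153] [ 0.20179721  0.02586334 -0.97908578] [454.41596603   0.         316.09101771]
0.1 [ 0.21807445 -0.58491745  0.23014446] [[ 9.37016973e-01  3.49283335e-01 -5.86655864e-04]
 [ 3.49283788e-01 -9.37014749e-01  2.04817472e-03]
 [ 1.65688098e-04 -2.12408385e-03 -9.99997730e-01]] 0.0187
```

View pics/scene0.png

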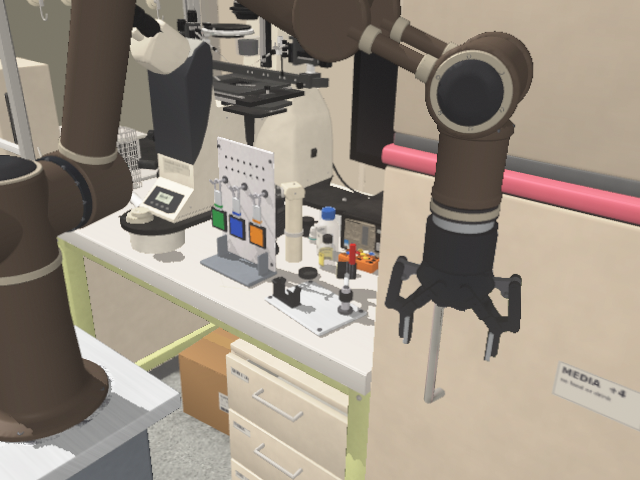

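View pics/top0.png

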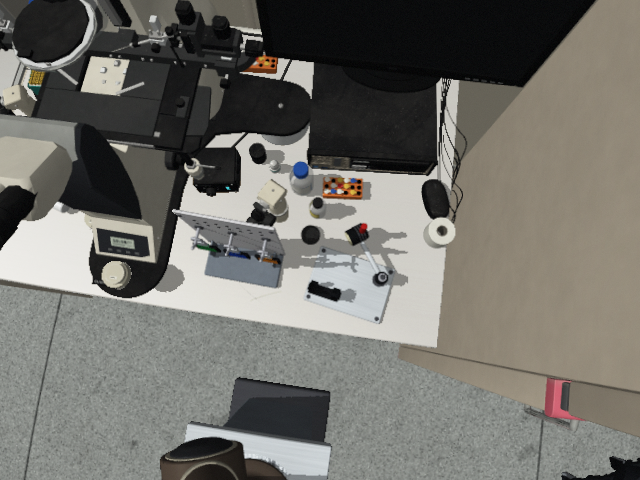

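The scene view shows amber as the rightmost filter (258,234). The holder is at (287,292), the red knob at (352,252) and the pillar at (347,300). In the top view the holder is at (324,291), the knob at (362,229), the pillar at (381,278), and the stand spans x 180–283. A wall stands to the right.

```bash
python3 - <<'E'
import cv2,numpy as np
t=cv2.imread("pics/top0.png");s=cv2.imread("pics/scene0.png")
a=cv2.resize(t[195:335,170:410],(800,467),interpolation=cv2.INTER_CUBIC);cv2.imwrite("pics/topc.png",a)
b=cv2.resize(s[130:340,190:400],(600,600),interpolation=cv2.INTER_CUBIC);cv2.imwrite("pics/scenec.png",b)
E
```

```text
(no output)
```

View pics/topc.png

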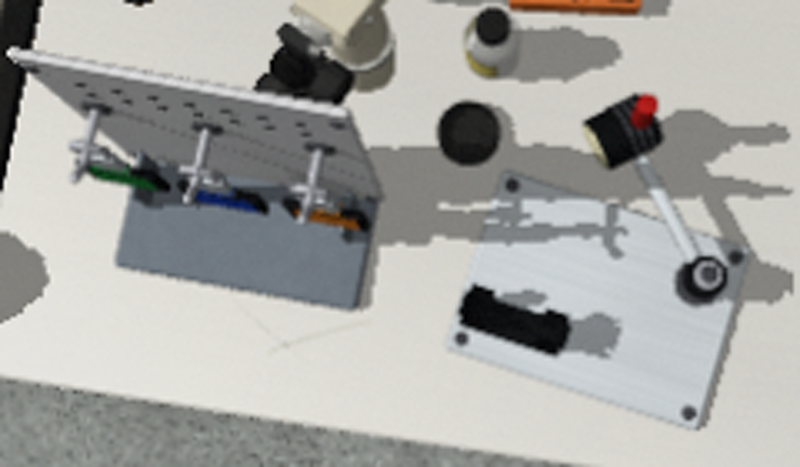

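View pics/scenec.png

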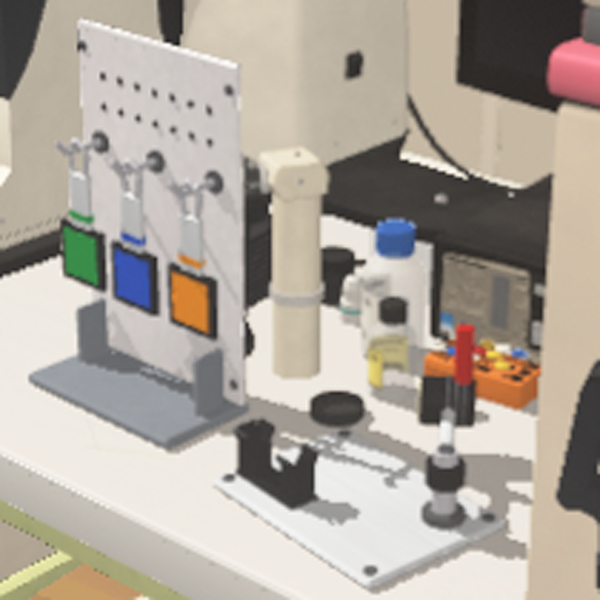

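The crops give the following pixel positions:
- **Top view, foot and panel:** foot front corners are at (205,274.5) and (278,287.4), and the panel top edge runs (173,210)–(274,229).
- **Top view, holder:** it spans about (308,283)–(341,301).
- **Top view, plate:** the corners give the plate's yaw.
- **Scene view:** the amber glass is at (257,235), and its handle and loop are above it at (258,210).

```bash
cat > h.py <<'E'
from bench import env, vision
import cv2,numpy as np
np.set_printoptions(precision=4,suppress=True)
def ray(n,p,c=None):
    c=c or vision.camera_info(n);R=cv2.Rodrigues(np.array(c["rvec"],float))[0]
    u=cv2.undistortPoints(np.array([[p]],float),np.array(c["camera_matrix"],float),np.array(c["dist_coeffs"],float)).ravel()
    return -R.T@np.array(c["tvec"],float).ravel(), R.T@np.array([u[0],u[1],1.])
def onz(n,p,z,c=None):
    o,d=ray(n,p,c);return o+d*(z-o[2])/d[2]
def tri(n1,p1,n2,p2):
    o1,d1=ray(n1,p1);o2,d2=ray(n2,p2)
    k=np.linalg.lstsq(np.c_[d1,-d2],o2-o1,rcond=None)[0]
    a,b=o1+k[0]*d1,o2+k[1]*d2;return (a+b)/2,np.linalg.norm(a-b)
def mask(im,lo,hi,roi):
    x0,y0,x1,y1=roi;h=cv2.cvtColor(im,cv2.COLOR_BGR2HSV);m=cv2.inRange(h,lo,hi);k=np.zeros_like(m);k[y0:y1,x0:x1]=m[y0:y1,x0:x1];return k
E
python3 - <<'E'
from h import *
t=cv2.imread("pics/top0.png");s=cv2.imread("pics/scene0.png")
T=lambda x,y:(170+x/3.333,195+y/3.333); S=lambda x,y:(190+x/2.857,130+y/2.857)
for nm,p,z in [("footFL",T(117,265),.01),("footFR",T(360,308),.01),("panTL",T(8,50),.29),("panTR",T(347,113),.29)]: print(nm,onz("top",p,z))
for nm,p,z in [("footFL",S(30,378),.01),("footFR",S(172,443),.01),("panTL",S(80,22),.29),("panTR",S(241,66),.29)]: print("S",nm,onz("scene",p,z))
for n,col,lo,hi in [("green",0,(45,120,60),(75,255,255)),("blue",0,(105,150,80),(130,255,255)),("amber",0,(8,150,120),(22,255,255))]:
    m=mask(s,lo,hi,(205,195,270,255)); k,l,st,ce=cv2.connectedComponentsWithStats(m); i=1+np.argmax(st[1:,4]); print(n,st[i],ce[i],onz("scene",ce[i],.105))
red=((0,150,90),(6,255,255))
a=np.argwhere(mask(s,*red,(335,230,375,290)))[:,::-1];b=np.argwhere(mask(t,*red,(350,215,380,245)))[:,::-1]
print("red s",a.min(0),a.max(0),a.mean(0),"t",b.min(0),b.max(0),b.mean(0))
print("knob tri mid",tri("scene",a.mean(0),"top",b.mean(0)))
print("knob top", onz("scene",S(464,326),.108),onz("top",T(646,101),.108))
print("pillar top",tri("scene",S(446,452),"top",T(709,272)), "base",onz("scene",S(444,515),.015))
# plate corners
for p in [(505,172),(750,243),(697,430),(447,347)]: print("plate",onz("top",T(*p),.008))
# holder dark mask
g=cv2.cvtColor(t,cv2.COLOR_BGR2GRAY);m=np.zeros_like(g);m[275:308,300:347]=(g[275:308,300:347]<60)*255
q=max(cv2.findContours(m,0,2)[0],key=cv2.contourArea);r=cv2.minAreaRect(q);print(r)
for p in cv2.boxPoints(r): print("hold",p,onz("top",p,.046))
print("c",onz("top",r[0],.035))
for p in [(238,425),(272,422),(281,460),(316,452)]: print("S holder tops",onz("scene",S(*p),.046))
E
```

```text
footFL [0.4766 0.1772 0.01  ]
footFR [0.4724 0.0086 0.01  ]
panTL [0.5545 0.1823 0.29  ]
panTR [0.5472 0.0051 0.29  ]
S footFL [0.4692 0.1651 0.01  ]
S footFR [0.468  0.0012 0.01  ]
S panTL [0.5417 0.1645 0.29  ]
S panTR [ 0.5414 -0.0059  0.29  ]
green [212 210  12  20 165] [217.7576 219.1758] [0.5202 0.1558 0.105 ]
blue [230 218  12  20 174] [235.8276 227.2414] [0.5156 0.0911 0.105 ]
amber [250 225  13  21 217] [256.0138 235.1613] [0.5149 0.027  0.105 ]
red s [349 244] [359 264] [352.2742 253.621 ] t [360 224] [366 232] [362.675 227.2  ]
knob tri mid (array([ 0.6206, -0.1568,  0.0816]), np.float64(0.00020165337257083704))
knob top [ 0.6131 -0.1613  0.108 ] [ 0.6189 -0.1568  0.108 ]
pillar top (array([ 0.5242, -0.2149,  0.0584]), np.float64(0.0004077425162142266)) base [ 0.5141 -0.2226  0.015 ]
plate [ 0.5791 -0.0748  0.008 ]
plate [ 0.5546 -0.2473  0.008 ]
plate [ 0.4246 -0.2265  0.008 ]
plate [ 0.4553 -0.0532  0.008 ]
((324.00006103515625, 290.5000305175781), (32.57145690917969, 11.700427055358887), 18.43494987487793)
hold [306.7 290.9] [ 0.4714 -0.0573  0.046 ]
hold [310.4001 279.8   ] [ 0.4964 -0.0617  0.046 ]
hold [341.3001 290.1   ] [ 0.4839 -0.1312  0.046 ]
hold [337.6001 301.2   ] [ 0.4591 -0.1265  0.046 ]
c [ 0.4786 -0.0943  0.035 ]
S holder tops [ 0.4735 -0.063   0.046 ]
S holder tops [ 0.4934 -0.0784  0.046 ]
S holder tops [ 0.4557 -0.1215  0.046 ]
S holder tops [ 0.4807 -0.1323  0.046 ]
```

```bash
cat >> h.py <<'E'
from scipy.spatial.transform import Rotation as Ro
def rot(yaw,pitch): # deg; pitch below horizontal; fingers close across
    p=np.radians(pitch);R=np.array([[np.sin(p),0,np.cos(p)],[0,-1,0],[np.cos(p),0,-np.sin(p)]])
    return Ro.from_euler('z',yaw,degrees=True).as_matrix()@R
def plan(g,yaw,pitch,grasp=True):
    s=env.read_state();R=np.array(s["tool_rot"]);W=rot(yaw,pitch)
    t=np.array(g,float)+(W[:,2]*env.tcp_to_grasp if grasp else 0)
    rv=Ro.from_matrix(R.T@W).as_rotvec(degrees=True)/30
    d=R.T@(t-np.array(s["position"]))
    print("turn",rv,"shift",d/.75,"mm",np.linalg.norm(d)*1e3,"t",s["time"],"q",np.array(s["joint_pos"]))
def where():
    s=env.read_state();R=np.array(s["tool_rot"]);p=np.array(s["position"])
    print("grasp",p-R[:,2]*env.tcp_to_grasp,"R",R.ravel(),"F",np.array(s["wrist_force"]),"w",s["gripper_width"],s["grip_force"],"q",np.array(s["joint_pos"]),s["time"])
E
python3 - <<'E'
from h import *
plan([.30,-.15,.35],0,90)
E
```

```text
turn [-0.0041  0.0004  0.6815] shift [ 0.3049 -0.5055 -0.1338] mm 453.9795441416205 t 0.1 q [-1.2837  0.3089  1.6351  0.      1.1997 -0.0697]
```

```bash
python3 -m creep '[[[0,0,0,0,-0.01,-0.13,45],[0,0,0.1,0.02,-0.09,-0.134,45],[0,0,0.2,0.1,-0.17,-0.134,45],[0,0,0.35,0.15,-0.25,-0.134,45],[0,0,0.5,0.2,-0.33,-0.134,45],[0,0,0.68,0.25,-0.42,-0.134,45],[0,0,0.68,0.305,-0.505,-0.134,45],[0,0,0.68,0.305,-0.505,-0.134,45],[0,0,0.68,0.305,-0.505,-0.134,45],[0,0,0.68,0.305,-0.505,-0.134,45]]]'; python3 -c "
from h import *
where();plan([.36,-.03,.30],-2,60)"
```

```text
time: 1.35
position: [0.3004, -0.1505, 0.3317]
tool_rot: [[1.0, 0.003, 0.0], [0.003, -1.0, -0.001], [0.0, 0.001, -1.0]]
wrist_force: [0.1, -0.7, -0.1]
gripper_width: 0.0448
grip_force: 0.0
grasp [ 0.3004 -0.1505  0.3504] R [ 1.      0.0033  0.      0.0033 -1.     -0.0009  0.      0.0009 -1.    ] F [ 0.1073 -0.7478 -0.0778] w 0.044829131989545155 0.0 q [-0.5937 -0.3894  2.1031 -0.0008  1.4273  0.9739] 1.35
turn [-0.0174  0.9998  0.0717] shift [ 0.0925 -0.1601  0.0637] mm 146.64228587035566 t 1.35 q [-0.5937 -0.3894  2.1031 -0.0008  1.4273  0.9739]
```

```bash
python3 -m creep '[[[0,0.33,0,0.03,-0.05,0.02,45],[0,0.66,0.03,0.06,-0.11,0.04,45],[-0.017,0.99,0.07,0.092,-0.16,0.064,45],[-0.017,0.99,0.07,0.092,-0.16,0.064,45],[-0.017,0.99,0.07,0.092,-0.16,0.064,45]]]'; python3 -c "
from h import *
where();plan([.38,0.025,.24],-2,32)"
```

```text
time: 1.98
position: [0.3702, -0.0324, 0.2852]
tool_rot: [[0.867, -0.038, 0.496], [-0.032, -0.999, -0.02], [0.497, 0.001, -0.868]]
wrist_force: [-0.8, 0.5, 1.1]
gripper_width: 0.0448
grip_force: 0.0
grasp [ 0.3609 -0.032   0.3014] R [ 0.8674 -0.0381  0.4962 -0.0325 -0.9993 -0.02    0.4966  0.0012 -0.868 ] F [-0.8093  0.4687  1.0512] w 0.044824705960099714 0.0 q [-0.3265 -0.6769  2.4262  0.1802  0.8983  1.2052] 1.975
turn [ 0.006   0.9408 -0.0029] shift [-0.0092 -0.0772  0.0792] mm 83.23169535849327 t 1.975 q [-0.3265 -0.6769  2.4262  0.1802  0.8983  1.2052]
```

```bash
cat >> h.py <<'E'
def fk_rows(q):
    a,b,c=q[1],q[1]+q[2],q[1]+q[2]+q[4]
    return np.array([[np.sin(a),np.sin(b),np.sin(c),0],[np.cos(a),np.cos(b),np.cos(c),1]])
E
python3 - <<'E'
from h import *
Q=[[-1.2837,.3089,1.6351,0,1.1997],[-.5937,-.3894,2.1031,0,1.4273]]
P=[[.2181,-.5849,.2301],[.3004,-.1505,.3317]]
def rz(p,off): return [np.sqrt(p[0]**2+p[1]**2-off**2),p[2]]
off=.625*np.sin(np.arctan2(-.5849,.2181)+1.2837)
off2=np.hypot(.3004,.1505)*np.sin(np.arctan2(-.1505,.3004)+.5937)
off=(off+off2)/2
print(off,off2)
A=np.vstack([fk_rows(q) for q in Q]);b=np.concatenate([rz(p,off) for p in P])
# 3rd pose approx
s=env.read_state();A3=fk_rows(s["joint_pos"]);b3=rz(s["position"],off)
A=np.vstack([A,A3]);b=np.r_[b,b3]
x,res,rk,sv=np.linalg.lstsq(A,b,rcond=None);print("L1 L2 Lw h",x,"res",A@x-b,sv)
L1,L2,Lw,h=x
def ik(pt,pitch):
    W=rot(-2,pitch);tcp=np.array(pt)+W[:,2]*.0187
    w=tcp-W[:,2]*Lw; r=np.sqrt(w[0]**2+w[1]**2-off**2);z=w[2]-h
    c=(r*r+z*z-L1**2-L2**2)/(2*L1*L2)
    q3=np.arccos(c);q2=np.arctan2(r,z)-np.arctan2(L2*np.sin(q3),L1+L2*np.cos(q3))
    return w,q2,q3,np.pi/2+np.radians(pitch)-q2-q3
for p in [(.517,.025,.15),(.48,.025,.163),(.44,.025,.16),(.47,-.095,.15),(.47,-.095,.08)]:
    for pi in (15,25,35,45): print(p,pi,*ik(p,pi))
E
```

```text
0.04345413752929422 0.04330737184776087
L1 L2 Lw h [0.4691 0.5163 0.3267 0.2983] res [-0.0001  0.0002 -0.0001  0.0003  0.0001 -0.0005] [3.023  1.5977 0.5075 0.2258]
(0.517, 0.025, 0.15) 15 [0.2196 0.0354 0.2297] 0.33179401062112257 2.6828291126647015 -1.1820274086917781
(0.517, 0.025, 0.15) 25 [0.238  0.0347 0.2802] 0.12061873958400482 2.6646186959326252 -0.7781087957231512
(0.517, 0.025, 0.15) 35 [0.2648 0.0338 0.3267] -0.011715032350257948 2.6054532343152847 -0.4120766369721145
(0.517, 0.025, 0.15) 45 [0.2993 0.0326 0.3678] -0.06425893884018907 2.5172876767709447 -0.09683424773841054
(0.48, 0.025, 0.163) 15 [0.1826 0.0354 0.2427] 0.23807699217830658 2.767013458829063 -1.1724947364133238
(0.48, 0.025, 0.163) 25 [0.201  0.0347 0.2932] -0.010230563186166775 2.7454200877522696 -0.7280608847726242
(0.48, 0.025, 0.163) 35 [0.2278 0.0338 0.3397] -0.1512405936566943 2.6802298369280706 -0.34732767827846445
(0.48, 0.025, 0.163) 45 [0.2623 0.0326 0.3808] -0.19585345611587335 2.587143956098947 -0.035096009790728466
(0.44, 0.025, 0.16) 15 [0.1426 0.0354 0.2397] 0.23117529358946642 2.84663796706
[... 512 characters left out ...]
371040852 2.7325408778456097 -0.7915777417625394
(0.47, -0.095, 0.15) 35 [ 0.2178 -0.0862  0.3267] -0.08896977969474129 2.6759649657986717 -0.40533362111101834
(0.47, -0.095, 0.15) 45 [ 0.2523 -0.0874  0.3678] -0.1490709837464972 2.5892912239921007 -0.08402575005325863
(0.47, -0.095, 0.08) 15 [ 0.1726 -0.0846  0.1597] 0.672811739805379 2.673710592562804 -1.513926617774137
(0.47, -0.095, 0.08) 25 [ 0.191  -0.0853  0.2102] 0.42184503405029217 2.695501433635276 -1.1102178278920891
(0.47, -0.095, 0.08) 35 [ 0.2178 -0.0862  0.2567] 0.21652242159727697 2.6717112424198595 -0.7065720990242244
(0.47, -0.095, 0.08) 45 [ 0.2523 -0.0874  0.2978] 0.09484150074408837 2.6085990219590793 -0.3472460325108231
```

```bash
python3 -c "
from h import *
plan([.42,.025,.20],-2,52)"
```

```text
turn [ 0.0053  0.2741 -0.0038] shift [ 0.0023 -0.0792  0.1547] mm 130.36777327520386 t 1.975 q [-0.3265 -0.6769  2.4262  0.1802  0.8983  1.2052]
```

```bash
python3 -m creep '[[[0,0.1,0,0.001,-0.04,0.05,45],[0.005,0.2,-0.004,0.002,-0.079,0.11,45],[0.005,0.274,-0.004,0.002,-0.079,0.155,45],[0.005,0.274,-0.004,0.002,-0.079,0.155,45],[0.005,0.274,-0.004,0.002,-0.079,0.155,45]]]'; python3 - <<'E'
from h import *
where()
c=vision.camera_info("wrist");im=vision.read_camera("wrist");cv2.imwrite("pics/w1.png",im)
import pickle;pickle.dump(c,open("w1.pkl","wb"))
E
```

```text
time: 2.6
position: [0.4327, 0.0248, 0.186]
tool_rot: [[0.787, -0.036, 0.616], [-0.029, -0.999, -0.021], [0.617, -0.001, -0.787]]
wrist_force: [-1.0, 0.1, 0.0]
gripper_width: 0.0453
grip_force: 0.0
grasp [0.4212 0.0252 0.2007] R [ 0.7867 -0.0361  0.6163 -0.0292 -0.9993 -0.0212  0.6166 -0.0013 -0.7872] F [-0.952   0.0715  0.0255] w 0.045251391616124084 0.0 q [-0.0506 -0.3831  2.5494  0.0327  0.3111  1.529 ] 2.6
```

View pics/w1.png

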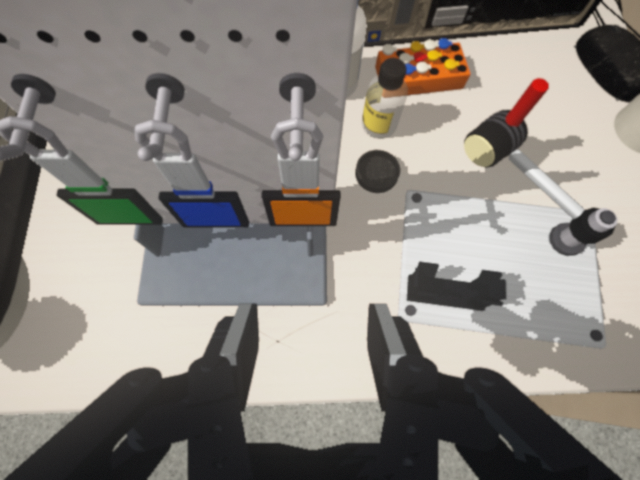

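The wrist view shows:
- **Amber filter:** frame (263–338, 190–228), handle centred near column 299.
- **Stand:** foot front corners at (138,303) and (326,303).
- **Holder:** posts at (424,268) and (491,275), base line (408,300)–(505,307).
- **Lamp:** pillar top (603,218), knob top (541,84).

```bash
python3 - <<'E'
from h import *
import pickle
c=pickle.load(open("w1.pkl","rb"));im=cv2.imread("pics/w1.png")
W=lambda p,z:onz("wrist",p,z,c)
print("foot",W((138,304),.01),W((327,304),.01),"amber bottom",W((265,227),.08),W((338,227),.08))
m=mask(im,(8,150,120),(22,255,255),(255,185,345,235));a=np.argwhere(m)[:,::-1];print("amber glass",a.min(0),a.max(0),a.mean(0),W(a.mean(0),.105))
m=mask(im,(105,150,80),(130,255,255),(160,185,250,235));a=np.argwhere(m)[:,::-1];print("blue",W(a.mean(0),.105))
m=mask(im,(45,120,60),(75,255,255),(60,185,165,235));a=np.argwhere(m)[:,::-1];print("green",W(a.mean(0),.105))
print("handle",W((299,170),.152))
g=cv2.cvtColor(im,cv2.COLOR_BGR2GRAY);k=np.zeros_like(g);k[255:315,400:515]=(g[255:315,400:515]<55)*255
q=max(cv2.findContours(k,0,2)[0],key=cv2.contourArea);print(cv2.approxPolyDP(q,2.5,True)[:,0].tolist())
for p in [(541,84)]: print("knob",W(p,.108))
for p in [(417,192),(596,204),(603,345),(402,315)]: print("plate",W(p,.008))
print("pillar",W((603,217),.058),"glass cen")
E
```

```text
foot [0.4755 0.178  0.01  ] [0.4696 0.0114 0.01  ] amber bottom [0.5167 0.0579 0.08  ] [0.5147 0.0033 0.08  ]
amber glass [271 188] [331 223] [301.1639 209.6997] [0.5188 0.03   0.105 ]
blue [0.5197 0.0964 0.105 ]
green [0.5247 0.1621 0.105 ]
handle [0.523  0.0297 0.152 ]
[[504, 297], [504, 284], [496, 273], [483, 272], [471, 284], [449, 284], [429, 277], [421, 283], [426, 282], [424, 290], [436, 293], [436, 301], [439, 302], [442, 298], [441, 302], [482, 309], [489, 303], [500, 303], [498, 300]]
knob [ 0.6165 -0.1579  0.108 ]
plate [ 0.5765 -0.082   0.008 ]
plate [ 0.5574 -0.254   0.008 ]
plate [ 0.426  -0.2236  0.008 ]
plate [ 0.4579 -0.054   0.008 ]
pillar [ 0.5241 -0.2157  0.058 ] glass cen
```

```bash
python3 -c "
from h import *
plan([.45,.030,.159],-2.3,52);plan([.518,.030,.159],-2.3,52)"
```

```text
turn [-0.007  -0.0054  0.0046] shift [-0.005  -0.0075  0.0678] mm 51.3170777260084 t 2.65 q [-0.0504 -0.3847  2.5496  0.0328  0.3108  1.5291]
turn [-0.007  -0.0054  0.0046] shift [ 0.0663 -0.0108  0.1238] mm 105.63182242032748 t 2.65 q [-0.0504 -0.3847  2.5496  0.0328  0.3108  1.5291]
```

```bash
python3 -m creep '[[[0,0,0,-0.005,-0.0075,0.035,42],[-0.007,-0.005,0.005,-0.005,-0.0075,0.068,42],[-0.007,-0.005,0.005,0.014,-0.0085,0.083,42],[-0.007,-0.005,0.005,0.034,-0.0095,0.098,42],[-0.007,-0.005,0.005,0.052,-0.01,0.112,42],[-0.007,-0.005,0.005,0.0663,-0.0108,0.1238,42],[-0.007,-0.005,0.005,0.0663,-0.0108,0.1238,42],[-0.007,-0.005,0.005,0.0663,-0.0108,0.1238,42]]]'; python3 - <<'E'
from h import *
where()
im=vision.read_camera("wrist");cv2.imwrite("pics/w2.png",im)
E
```

```text
time: 3.65
position: [0.5264, 0.031, 0.1411]
tool_rot: [[0.79, -0.038, 0.612], [-0.03, -0.999, -0.023], [0.612, -0.0, -0.791]]
wrist_force: [-0.1, -0.2, -0.2]
gripper_width: 0.0418
grip_force: 0.0
grasp [0.515  0.0314 0.1559] R [ 0.79   -0.0382  0.6119 -0.0304 -0.9993 -0.0231  0.6123 -0.0004 -0.7906] F [-0.0641 -0.2067 -0.2323] w 0.04180911396734271 0.0 q [-0.0156 -0.0158  2.3899 -0.1241  0.1095  1.7122] 3.65
```

View pics/w2.png

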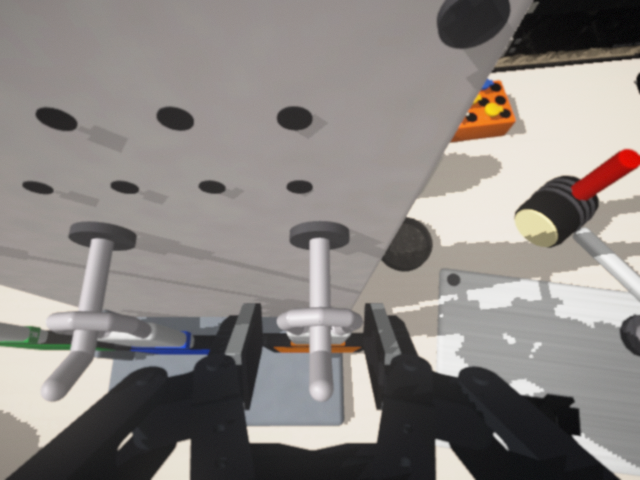

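The handle and loop (column 319) sit between the fingers (250–375), so I close.

```bash
python3 -m creep '[[[0,0,0,0,0,0,15],[0,0,0,0,0,0,15],[0,0,0,0,0,0,15],[0,0,0,0,0,0,15],[0,0,0,0,0,0,15]]]'; python3 -c "
from h import *
where()
R=np.array(env.read_state()['tool_rot'])
for d in [(0,0,.013),(-.045,.002,.013),(-.06,0,.06)]: print(R.T@np.array(d)/.75)"
```

```text
time: 4.32
position: [0.527, 0.0313, 0.1411]
tool_rot: [[0.79, -0.038, 0.612], [-0.03, -0.999, -0.023], [0.613, -0.001, -0.79]]
wrist_force: [-0.3, -0.6, 1.2]
gripper_width: 0.0203
grip_force: 58.4
grasp [0.5155 0.0317 0.1559] R [ 0.7896 -0.0376  0.6125 -0.03   -0.9993 -0.0226  0.6129 -0.0005 -0.7902] F [-0.2999 -0.6208  1.1791] w 0.020293956281846263 58.38209645356983 q [-0.0151 -0.0147  2.3891 -0.1241  0.1084  1.7123] 4.325
[ 0.0106 -0.     -0.0137]
[-0.0368 -0.0004 -0.0505]
[-0.0141  0.003  -0.1122]
```

```bash
python3 -m creep '[[[0,0,0,0.0035,0,-0.0046,15],[0,0,0,0.007,0,-0.009,15],[0,0,0,0.0106,0,-0.0137,15],[0,0,0,0.0106,0,-0.0137,15],[0,0,0,0.0106,0,-0.0137,15]]]'; python3 - <<'E'
from h import *
where()
im=vision.read_camera("wrist");cv2.imwrite("pics/w3.png",im[230:430,180:460])
E
```

```text
time: 4.95
position: [0.5267, 0.0313, 0.1539]
tool_rot: [[0.79, -0.038, 0.612], [-0.03, -0.999, -0.023], [0.612, -0.0, -0.791]]
wrist_force: [-0.6, -0.1, -0.3]
gripper_width: 0.0205
grip_force: 58.3
grasp [0.5152 0.0317 0.1687] R [ 0.79   -0.0377  0.612  -0.0301 -0.9993 -0.0227  0.6124 -0.0005 -0.7905] F [-0.6112 -0.0576 -0.2808] w 0.020455871084784104 58.27701571164653 q [-0.0151 -0.0469  2.3827 -0.0915  0.1474  1.6795] 4.95
```

View pics/w3.png

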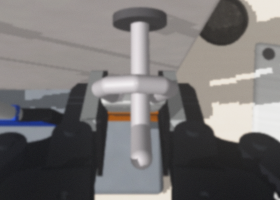

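```bash
python3 -m creep '[[[0,0,0,-0.0042,0.0002,-0.0033,15],[0,0,0,-0.0084,0.0004,-0.0066,15],[0,0,0,-0.0126,0.0006,-0.0098,15],[0,0,0,-0.0168,0.0008,-0.0131,15],[0,0,0,-0.0168,0.0008,-0.0131,15]]]'|egrep 'pos|force'; python3 -m creep '[[[0,0,0,-0.0042,0.0002,-0.0033,15],[0,0,0,-0.0084,0.0004,-0.0066,15],[0,0,0,-0.0126,0.0006,-0.0098,15],[0,0,0,-0.021,0.001,-0.0163,15],[0,0,0,-0.0294,0.0014,-0.0229,15],[0,0,0,-0.0294,0.0014,-0.0229,15]]]'|egrep 'pos|force';python3 - <<'E'
from h import *
where()
im=vision.read_camera("wrist");cv2.imwrite("pics/w4.png",im)
import pickle;pickle.dump(vision.camera_info("wrist"),open("w4.pkl","wb"))
E
```

```text
position: [0.5103, 0.0313, 0.1538]
wrist_force: [0.4, 0.9, -0.3]
grip_force: 58.3
position: [0.4818, 0.0313, 0.1537]
wrist_force: [-0.1, -0.1, -1.0]
grip_force: 58.3
grasp [0.4704 0.0317 0.1685] R [ 0.7903 -0.0377  0.6116 -0.0301 -0.9993 -0.0227  0.612  -0.0005 -0.7909] F [-0.0961 -0.1133 -1.0103] w 0.02054213873207065 58.2660555280745 q [-0.0174 -0.1514  2.4736 -0.0749  0.1613  1.661 ] 6.375
```

View pics/w4.png

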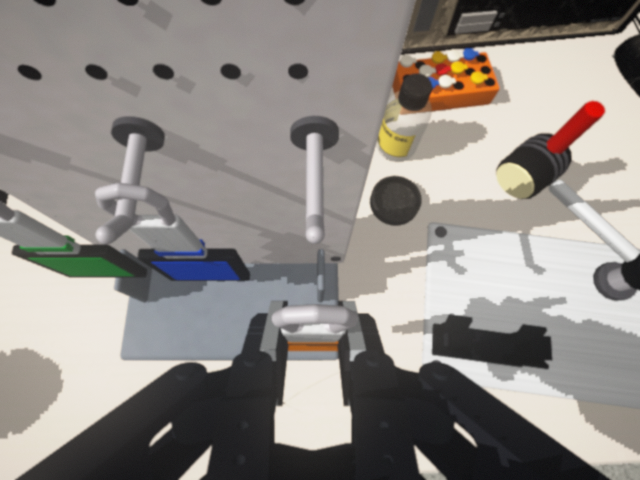

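The filter is clear of its hook; the loop is at (313,317) and the hook end at (315,235). The blue and green filters still hang. Next I go in front of the holder and look.

```bash
python3 -c "
from h import *
plan([.42,-.088,.175],-9.5,52.3)"
```

```text
turn [-0.1506 -0.0028  0.1929] shift [-0.044   0.164  -0.0446] mm 131.6925514500604 t 6.425 q [-0.0174 -0.1509  2.4727 -0.0749  0.1609  1.661 ]
```

```bash
python3 -m creep '[[[0,0,0,-0.015,0.02,-0.015,15],[-0.03,0,0.04,-0.025,0.06,-0.025,15],[-0.075,0,0.1,-0.035,0.1,-0.035,15],[-0.11,-0.002,0.15,-0.04,0.135,-0.04,15],[-0.15,-0.003,0.193,-0.044,0.164,-0.0446,15],[-0.15,-0.003,0.193,-0.044,0.164,-0.0446,15],[-0.15,-0.003,0.193,-0.044,0.164,-0.0446,15]]]'|egrep 'pos|force'; python3 - <<'E'
from h import *
import pickle
where()
c=vision.camera_info("wrist");im=vision.read_camera("wrist");cv2.imwrite("pics/w5.png",im);pickle.dump(c,open("w5.pkl","wb"))
R=cv2.Rodrigues(np.array(c["rvec"],float))[0];print("cam",-R.T@np.array(c["tvec"]).ravel(),R[2])
K=np.array(c["camera_matrix"],float);D=np.array(c["dist_coeffs"],float)
pr=lambda p:cv2.projectPoints(np.array([p],float),np.array(c["rvec"],float),np.array(c["tvec"],float),K,D)[0].ravel()
u=pr((.478,-.094,.03));print(u)
x,y=[int(v) for v in u];x=min(max(x,50),590);y=min(max(y,40),440)
a=cv2.resize(im[y-40:y+40,x-50:x+50],(500,400),interpolation=cv2.INTER_CUBIC)
b=cv2.resize(im,(300,225),interpolation=cv2.INTER_AREA)
t=cv2.resize(cv2.imread("pics/top0.png")[275:305,304:344],(300,225),interpolation=cv2.INTER_CUBIC)
o=np.zeros((450,800,3),np.uint8);o[:400,:500]=a;o[:225,500:]=b;o[225:,500:]=t;cv2.imwrite("pics/m5.png",o);print(x,y)
E
```

```text
position: [0.4317, -0.0896, 0.1602]
wrist_force: [-0.1, -0.2, 0.3]
grip_force: 58.5
grasp [ 0.4204 -0.0878  0.175 ] R [ 0.7807 -0.1646  0.6028 -0.1305 -0.9864 -0.1003  0.6111 -0.0004 -0.7916] F [-0.1053 -0.1524  0.3196] w 0.020355825632729283 58.47727525513619 q [-0.4129 -0.2904  2.555   0.5783  0.278   0.813 ] 7.3
cam [ 0.4106 -0.086   0.3245] [ 0.3173 -0.0519 -0.9469]
[308.7041 280.7663]
308 280
```

View pics/m5.png

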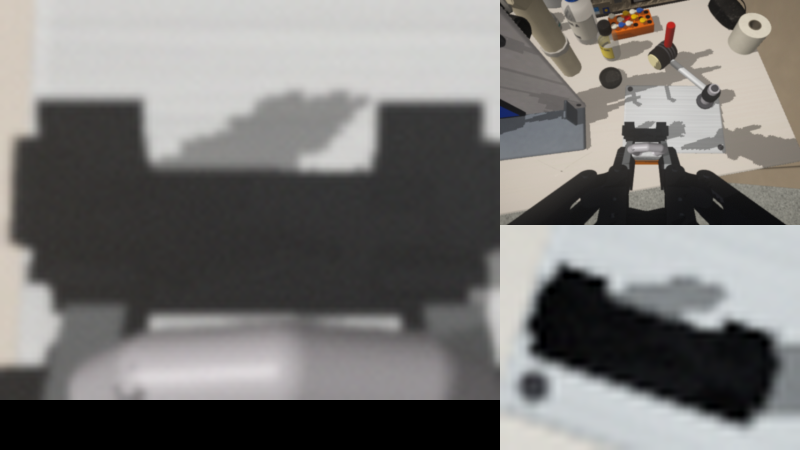

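The view shows the holder straight ahead and square to the tool. Its back rim edge is at row 260, the rim wings span rows 267–289, and the posts run columns 265.6–354.6, giving a centre near (310,278). The loop starts at row 305.

```bash
python3 - <<'E'
from h import *
import pickle
c=pickle.load(open("w5.pkl","rb"));im=cv2.imread("pics/w5.png");g=cv2.cvtColor(im,cv2.COLOR_BGR2GRAY)
s=env.read_state();R=np.array(s["tool_rot"]);p=np.array(s["position"]);gp=p-R[:,2]*env.tcp_to_grasp
pr=lambda q:cv2.projectPoints(np.array([q],float),np.array(c["rvec"],float),np.array(c["tvec"],float),np.array(c["camera_matrix"],float),np.array(c["dist_coeffs"],float))[0].ravel()
print("tool pts px",pr(gp),pr(p),"K",c["camera_matrix"][0][0])
for r in (312,320,328,336): print(r,g[r,255:370:3].tolist())
print("col313",g[296:350,311].tolist())
S=onz("wrist",(310.2,278.2),.046,c);print("slot",S,"back rim",onz("wrist",(310.1,260.2),.046,c),"posts",onz("wrist",(265.6,260.2),.046,c),onz("wrist",(354.6,260.5),.046,c))
print("mid inner base back",onz("wrist",(310.4,274),.012,c))
m=mask(im,(8,150,90),(22,255,255),(270,325,355,365));a=np.argwhere(m)[:,::-1];print("amber",a.min(0),a.max(0),a.mean(0))
E
```

```text
tool pts px [312.3765 344.8995] [312.4034 319.2305] K 387.4901241728054
312 [201, 180, 173, 175, 111, 104, 112, 136, 152, 174, 181, 187, 189, 190, 192, 194, 195, 197, 198, 199, 180, 155, 143, 142, 142, 142, 141, 138, 139, 139, 134, 103, 85, 83, 132, 183, 183, 181, 203]
320 [53, 53, 51, 52, 98, 108, 166, 168, 166, 136, 137, 173, 174, 171, 171, 169, 168, 167, 166, 164, 155, 140, 137, 140, 139, 140, 142, 142, 143, 142, 133, 99, 91, 92, 90, 53, 46, 47, 47]
328 [55, 54, 53, 78, 104, 104, 106, 104, 85, 130, 99, 90, 89, 88, 103, 147, 193, 208, 205, 204, 209, 208, 204, 206, 197, 160, 150, 145, 139, 129, 114, 96, 86, 84, 84, 79, 47, 46, 47]
336 [50, 50, 54, 102, 105, 105, 104, 98, 49, 49, 97, 118, 111, 108, 117, 118, 116, 118, 124, 118, 120, 123, 124, 123, 125, 123, 124, 123, 120, 64, 44, 81, 103, 102, 103, 104, 65, 45, 44]
col313 [50, 49, 51, 48, 49, 56, 88, 123, 129, 127, 139, 152, 165, 173, 182, 191, 201, 212, 215, 206, 195, 185, 179, 173, 164, 153, 138, 135, 159, 185, 198, 203, 205, 204, 202, 197, 189, 171, 147, 130, 119, 110, 102, 98, 99, 98, 96, 84, 72, 73, 85, 95, 97, 103]
slot [ 0.4761 -0.095   0.046 ] back rim [ 0.4896 -0.0971  0.046 ] posts [ 0.4951 -0.0643  0.046 ] [ 0.484  -0.1299  0.046 ]
mid inner base back [ 0.4875 -0.0968  0.012 ]
amber [288 342] [337 349] [312.6239 346.0117]
```

```bash
python3 - <<'E'
from h import *
import pickle
c=pickle.load(open("w5.pkl","rb"))
s=env.read_state();R=np.array(s["tool_rot"]);p=np.array(s["position"]);gp=p-R[:,2]*env.tcp_to_grasp
f=onz("wrist",(312,312.5),.2195,c);sx=np.array([np.cos(np.radians(9.6)),-np.sin(np.radians(9.6)),0])
print("wire",f,"ahead of grasp",(f-gp)@sx, "orange glass/frame top",onz("wrist",(312.6,341.5),gp[2]-.051+.025,c))
S=np.array([.4763,-.0952,0])
f2=gp+sx*.0035
for nm,ff in (("cam",f),("hang",f2)):
    d=S-ff;d[2]=0;print(nm,d, d@sx, d@np.array([-sx[1],sx[0],0]))
g=S-sx*.0035; 
plan([g[0],g[1],.140],-9.6,52.3);plan([g[0],g[1],.090],-9.6,52.3)
E
```

```text
wire [ 0.4259 -0.0884  0.2195] ahead of grasp 0.00549358691393643 orange glass/frame top [ 0.4236 -0.0881  0.1489]
cam [ 0.0504 -0.0068  0.    ] 0.05088178977180135 0.0016615254218731897
hang [ 0.0524 -0.0071  0.    ] 0.05287537668573779 0.0017226841455504258
turn [-0.0039  0.0014  0.0039] shift [ 0.0274 -0.002   0.0799] mm 63.370076894204416 t 7.35 q [-0.4123 -0.2903  2.555   0.5784  0.278   0.8129]
turn [-0.0039  0.0014  0.0039] shift [-0.0133 -0.002   0.1327] mm 100.01436622794817 t 7.35 q [-0.4123 -0.2903  2.555   0.5784  0.278   0.8129]
```

```bash
python3 -m creep '[[[0,0,0,0.009,-0.001,0.026,15],[0,0,0,0.018,-0.002,0.053,15],[-0.004,0.001,0.004,0.0263,-0.002,0.0791,15],[-0.004,0.001,0.004,0.0263,-0.002,0.0791,15],[-0.004,0.001,0.004,0.0263,-0.002,0.0791,15]]]'|egrep 'pos|force'; python3 - <<'E'
from h import *
where()
S=np.array([.4763,-.0952,0]);sx=np.array([np.cos(np.radians(9.6)),-np.sin(np.radians(9.6)),0]);g=S-sx*.0045
plan([g[0],g[1],.110],-9.6,52.3);plan([g[0],g[1],.088],-9.6,52.3)
import pickle
c=vision.camera_info("wrist");im=vision.read_camera("wrist");cv2.imwrite("pics/w6.png",im);pickle.dump(c,open("w6.pkl","wb"))
E
```

```text
position: [0.4826, -0.0962, 0.1251]
wrist_force: [0.1, 0.7, -0.3]
grip_force: 58.4
grasp [ 0.4714 -0.0943  0.1399] R [ 0.7806 -0.1662  0.6025 -0.1315 -0.9861 -0.1016  0.611   0.0001 -0.7916] F [ 0.0759  0.6999 -0.3012] w 0.020248889197787185 58.40800551697612 q [-0.3621 -0.0523  2.4722  1.0178  0.1396  0.4021] 7.975
turn [-0.0005  0.0012  0.001 ] shift [-0.0238  0.0002  0.032 ] mm 29.871181362076943 t 7.975 q [-0.3621 -0.0523  2.4722  1.0178  0.1396  0.4021]
turn [-0.0005  0.0012  0.001 ] shift [-0.0417  0.0002  0.0552] mm 51.86906679223072 t 7.975 q [-0.3621 -0.0523  2.4722  1.0178  0.1396  0.4021]
```

```bash
python3 -m creep '[[[0,0,0,-0.0041,0,0.0053,15],[0,0,0,-0.0081,0,0.0106,15],[0,0,0,-0.0122,0,0.0158,15],[0,0,0,-0.0163,0,0.0211,15],[0,0,0,-0.0163,0,0.0211,15]]]'|egrep 'pos|force';python3 -m creep '[[[0,0,0,-0.0025,0,0.0032,15],[0,0,0,-0.0049,0,0.0063,15],[0,0,0,-0.0073,0,0.0095,15],[0,0,0,-0.0098,0,0.0127,15],[0,0,0,-0.0098,0,0.0127,15]]]'|egrep 'pos|force'
```

```text
position: [0.4826, -0.0968, 0.1055]
wrist_force: [0.3, 0.5, -1.3]
grip_force: 58.4
position: [0.483, -0.097, 0.0937]
wrist_force: [-0.0, 0.4, -0.9]
grip_force: 58.4
```

```bash
python3 -m creep '[[[0,0,0,-0.0025,0,0.0032,15],[0,0,0,-0.0049,0,0.0063,15],[0,0,0,-0.0073,0,0.0095,15],[0,0,0,-0.0098,0,0.0127,15],[0,0,0,-0.0098,0,0.0127,15]]]'|egrep 'pos|force';python3 -m creep '[[[0,0,0,-0.0016,0,0.0021,15],[0,0,0,-0.0032,0,0.0042,15],[0,0,0,-0.0049,0,0.0063,15],[0,0,0,-0.0049,0,0.0063,15]]]'|egrep 'pos|force'; python3 -c "
from h import *
where()"
```

```text
position: [0.4831, -0.097, 0.0815]
wrist_force: [0.2, 0.2, -0.5]
grip_force: 58.4
position: [0.4829, -0.0969, 0.0751]
wrist_force: [-0.1, -0.6, -1.5]
grip_force: 58.4
grasp [ 0.4717 -0.095   0.0899] R [ 0.7801 -0.168   0.6027 -0.133  -0.9858 -0.1027  0.6114 -0.     -0.7914] F [-0.1384 -0.5724 -1.5373] w 0.02014885936229466 58.407343458384275 q [-0.3632  0.105   2.4844  2.2511  0.1526 -0.8406] 10.4
```

Expected seat is TCP z ≈ 0.073, so I feel for the floor in about 1 mm steps.

```bash
for i in 1 2 3; do python3 -m creep '[[[0,0,0,-0.0008,0,0.00105,15],[0,0,0,-0.0008,0,0.00105,15]]]'|egrep 'pos|wrist_f';done
```

```text
position: [0.483, -0.0969, 0.0742]
wrist_force: [-0.3, 0.0, -0.6]
position: [0.4831, -0.097, 0.0733]
wrist_force: [-0.0, 0.3, -0.3]
position: [0.484, -0.097, 0.0731]
wrist_force: [-2.1, 0.7, 4.9]
```

```bash
python3 -m creep '[[[0,0,0,0,0,0,40],[0,0,0,0,0,0,40],[0,0,0,0,0,0,40],[0,0,0,0,0,0,40]]]'|egrep 'pos|wid|force'; python3 -m creep '[[[0,0,0,0,0,-0.02,40],[0,0,0,0,0,-0.05,40],[0,0,0,0,0,-0.1,40],[0,0,0,0,0,-0.15,40],[0,0,0,0,0,-0.2,40],[0,0,0,0,0,-0.2,40]]]'|egrep 'pos|wid|force'; python3 - <<'E'
from h import *
import pickle
where()
c=vision.camera_info("wrist");im=vision.read_camera("wrist");cv2.imwrite("pics/w7.png",im);pickle.dump(c,open("w7.pkl","wb"))
t=vision.read_camera("top");cv2.imwrite("pics/top7.png",t)
s=vision.read_camera("scene");cv2.imwrite("pics/scene7.png",s)
for n,i in(("wrist",im),("scene",s)):
    a=np.argwhere(mask(i,(8,150,90),(22,255,255),(0,0,640,480)))[:,::-1]
    k,l,st,ce=cv2.connectedComponentsWithStats(mask(i,(8,150,90),(22,255,255),(0,0,640,480)))
    print(n,[(st[j].tolist(),ce[j].round(1).tolist(),onz(n,ce[j],.037,c if n=="wrist" else None).round(4).tolist()) for j in range(1,k) if st[j,4]>60])
    r=np.argwhere(mask(i,(0,150,90),(6,255,255),(300,0,640,300)))[:,::-1];print("red",r.min(0),r.max(0))
E
```

```text
position: [0.483, -0.097, 0.0722]
wrist_force: [0.9, -0.2, -0.1]
gripper_width: 0.0404
grip_force: 0.0
position: [0.4268, -0.0699, 0.1702]
wrist_force: [0.4, 0.6, -0.3]
gripper_width: 0.0399
grip_force: 0.0
grasp [ 0.4151 -0.0689  0.1847] R [ 0.7663 -0.1294  0.6293 -0.1232 -0.9909 -0.0537  0.6305 -0.0364 -0.7753] F [ 0.3538  0.6339 -0.322 ] w 0.03992155911444888 0.0 q [-0.4163 -0.3495  2.5785  0.6917  0.3279  0.703 ] 12.4
wrist [([276, 32, 85, 59, 2524], [322.6, 64.2], [0.6932, -0.1093, 0.037]), ([268, 45, 21, 16, 149], [279.4, 52.9], [0.7148, -0.0686, 0.037]), ([328, 268, 33, 4, 64], [343.8, 269.5], [0.4835, -0.0971, 0.037]), ([317, 274, 53, 14, 639], [342.8, 280.5], [0.4747, -0.0949, 0.037])]
red [301  35] [407 107]
scene [([355, 250, 24, 23, 328], [366.1, 262.3], [0.6809, -0.1527, 0.037]), ([339, 253, 10, 9, 73], [343.4, 257.4], [0.6664, -0.0997, 0.037]), ([280, 277, 12, 21, 169], [284.7, 286.4], [0.4769, -0.0919, 0.037])]
red [349 244] [359 264]
```

```bash
python3 -c "
from h import *
plan([.45,-.11,.27],-10,78)"
```

```text
turn [-0.0983 -0.9154  0.0501] shift [ 0.1     0.0452 -0.0576] mm 92.95628933406518 t 12.55 q [-0.4164 -0.3508  2.5784  0.7037  0.324   0.6901]
```

```bash
python3 -m creep '[[[0,0,0,0.02,0.01,-0.03,40],[-0.02,-0.2,0.01,0.05,0.02,-0.05,40],[-0.04,-0.4,0.02,0.08,0.03,-0.057,40],[-0.07,-0.7,0.03,0.1,0.045,-0.058,40],[-0.1,-0.91,0.05,0.1,0.045,-0.058,40],[-0.1,-0.91,0.05,0.1,0.045,-0.058,40],[-0.1,-0.91,0.05,0.1,0.045,-0.058,40]]]'|egrep 'pos|force'; python3 -c "
from h import *
where();plan([.60,-.15,.24],-36,90)"
```

```text
position: [0.4523, -0.1093, 0.2477]
wrist_force: [0.1, 0.1, -0.1]
grip_force: 0.0
grasp [ 0.4485 -0.1087  0.2661] R [ 0.9642 -0.1732  0.2009 -0.1702 -0.9849 -0.032   0.2034 -0.0033 -0.9791] F [ 0.0881  0.1444 -0.1211] w 0.039919848150451756 0.0 q [-0.3585 -0.1573  2.1137  0.0486  0.9849  1.3638] 13.425
turn [-0.0951 -0.383   0.8638] shift [0.192  0.0195 0.0758] mm 155.51277624578992 t 13.425 q [-0.3585 -0.1573  2.1137  0.0486  0.9849  1.3638]
```

```bash
python3 -m creep '[[[0,-0.1,0.2,0.06,0.005,0.01,40],[-0.03,-0.2,0.4,0.12,0.01,0.03,40],[-0.06,-0.3,0.6,0.17,0.0195,0.05,40],[-0.095,-0.383,0.86,0.192,0.0195,0.0758,40],[-0.095,-0.383,0.86,0.192,0.0195,0.0758,40],[-0.095,-0.383,0.86,0.192,0.0195,0.0758,40]]]'|egrep 'pos|force'; python3 - <<'E'
from h import *
import pickle
where();plan([.618,-.157,.15],-53.6,90)
c=vision.camera_info("wrist");im=vision.read_camera("wrist");cv2.imwrite("pics/w8.png",im);pickle.dump(c,open("w8.pkl","wb"))
k,l,st,ce=cv2.connectedComponentsWithStats(mask(im,(0,150,60),(6,255,255),(0,0,640,480)))
for j in range(1,k):
    if st[j,4]>40:
        a=np.argwhere(l==j)[:,::-1];h=cv2.boxPoints(cv2.minAreaRect(a.astype(np.float32)));print(st[j],ce[j],h.tolist())
R=cv2.Rodrigues(np.array(c["rvec"],float))[0];print("cam",-R.T@np.array(c["tvec"]).ravel())
pr=lambda q:cv2.projectPoints(np.array([q],float),np.array(c["rvec"],float),np.array(c["tvec"],float),np.array(c["camera_matrix"],float),np.array(c["dist_coeffs"],float))[0].ravel()
print("expected top,bottom px",pr((.618,-.157,.108)),pr((.618,-.157,.064)))
E
```

```text
position: [0.5993, -0.151, 0.2235]
wrist_force: [-1.2, 0.6, -0.6]
grip_force: 0.0
grasp [ 0.5993 -0.1509  0.2422] R [ 0.8103 -0.5861  0.001  -0.5861 -0.8103 -0.002   0.002   0.0011 -1.    ] F [-1.2117  0.6471 -0.5958] w 0.04000336580432959 0.0 q [-0.3164  0.301   1.6594 -0.0018  1.1796  1.8813] 14.175
turn [ 0.0014 -0.0041  0.5908] shift [ 0.0247 -0.0082  0.123 ] mm 94.29624492365085 t 14.175 q [-0.3164  0.301   1.6594 -0.0018  1.1796  1.8813]
[166 122  16  17 192] [173.401  129.5573] [[163.00001525878906, 129.00001525878906], [173.50001525878906, 118.50001525878906], [184.00001525878906, 129.00001525878906], [173.50001525878906, 139.50001525878906]]
[296 190  20  29 353] [305.3541 207.3513] [[289.74139404296875, 197.39657592773438], [307.8448486328125, 189.637939453125], [318.137939453125, 213.65518188476562], [300.03448486328125, 221.413818359375]]
cam [ 0.6664 -0.1992  0.3669]
expected top,bottom px [303.4712 208.0978] [304.6249 194.7457]
```

```bash
python3 - <<'E'
from h import *
import pickle
c=pickle.load(open("w8.pkl","rb"))
k=onz("wrist",(305.7,208.8),.108,c);print(k);P=np.array([.5230,-.215]);S=np.array([.4763,-.0952])
v=k[:2]-P;print("r",np.hypot(*v),"arm",np.arctan2(110,10)-np.radians(9.6)-np.arctan2(v[1],v[0]))
plan([k[0],k[1],.15],-53.6,90);plan([k[0],k[1],.089],-53.6,90)
E
```

```text
[ 0.6167 -0.1579  0.108 ]
r 0.10970752449871983 arm 0.7656753008420716
turn [ 0.0006 -0.0066  0.5901] shift [ 0.0235 -0.0061  0.124 ] mm 94.80437468696695 t 14.225 q [-0.3163  0.3     1.6591 -0.002   1.1796  1.8818]
turn [ 0.0006 -0.0066  0.5901] shift [ 0.0233 -0.0062  0.2054] mm 155.0877678948553 t 14.225 q [-0.3163  0.3     1.6591 -0.002   1.1796  1.8818]
```

```bash
python3 -m creep '[[[0,0,0.3,0.012,-0.003,0.06,36],[0,-0.006,0.59,0.0234,-0.006,0.11,36],[0,-0.006,0.59,0.0234,-0.006,0.124,36],[0,-0.006,0.59,0.0234,-0.006,0.15,36],[0,-0.006,0.59,0.0233,-0.006,0.175,36],[0,-0.006,0.59,0.0233,-0.006,0.195,36],[0,-0.006,0.59,0.0233,-0.006,0.205,36],[0,-0.006,0.59,0.0233,-0.006,0.205,36]]]'|egrep 'pos|force'; python3 -m creep '[[[0,0,0,0,0,0,8],[0,0,0,0,0,0,8],[0,0,0,0,0,0,8],[0,0,0,0,0,0,8],[0,0,0,0,0,0,8]]]';python3 -c "
from h import *
where()"
```

```text
position: [0.6177, -0.1585, 0.0697]
wrist_force: [0.5, -0.3, 0.2]
grip_force: 0.0
time: 15.85
position: [0.6182, -0.1593, 0.0713]
tool_rot: [[0.593, -0.806, 0.0], [-0.806, -0.593, -0.002], [0.002, 0.001, -1.0]]
wrist_force: [-4.3, -2.0, 5.3]
gripper_width: 0.0126
grip_force: 59.0
grasp [ 0.6182 -0.1592  0.09  ] R [ 0.5925 -0.8055  0.0002 -0.8055 -0.5925 -0.0021  0.0019  0.0011 -1.    ] F [-4.2575 -2.0218  5.2521] w 0.012613879813765 58.961548805236816 q [-0.3194  0.5152  1.699  -0.0024  0.9264  2.1894] 15.85
```

```bash
cat >> h.py <<'E'
def arc(angs,P=(.5232,-.2148)):
    s=env.read_state();R=np.array(s["tool_rot"]);p=np.array(s["position"]);g=p
    v=np.array([g[0]-P[0],g[1]-P[1],0]);a=np.arctan2(110,10)-np.radians(9.6)-np.arctan2(v[1],v[0])
    print("r",np.hypot(*v[:2]),"arm",a,np.degrees(a),"F",np.array(s["wrist_force"]))
    for f in angs:
        Z=Ro.from_euler('z',f,degrees=True).as_matrix();d=R.T@(Z@v-v)/.75;print(f,-f/30,d)
E
python3 -c "
from h import *
arc([3,6,9,12,15,18,21])"
```

```text
r 0.11001783078085046 arm 0.7836906048943775 44.90216410450237 F [-4.2575 -2.0218  5.2521]
3 -0.1 [-0.0077 -0.0006 -0.    ]
6 -0.2 [-0.0153 -0.0008 -0.    ]
9 -0.3 [-0.023  -0.0006 -0.    ]
12 -0.4 [-0.0307 -0.     -0.0001]
15 -0.5 [-0.0383  0.001  -0.0001]
18 -0.6 [-0.0458  0.0024 -0.0001]
21 -0.7 [-0.0533  0.0042 -0.0001]
```

```bash
python3 -m creep '[[[0,0,-0.1,-0.0077,-0.0006,0,8],[0,0,-0.2,-0.0153,-0.0008,0,8],[0,0,-0.3,-0.023,-0.0006,0,8],[0,0,-0.4,-0.0307,0,0,8],[0,0,-0.4,-0.0307,0,0,8]]]'|egrep 'pos|force';python3 -c "
from h import *
arc([3,6,9,12,15,18,21])"
```

```text
position: [0.6046, -0.1405, 0.0713]
wrist_force: [-4.2, -2.9, 5.6]
grip_force: 59.1
r 0.11019687189479524 arm 0.5726715845792063 32.81166484345768 F [-4.2209 -2.8515  5.5907]
3 -0.1 [-0.0077 -0.0006 -0.    ]
6 -0.2 [-0.0154 -0.0008 -0.    ]
9 -0.3 [-0.023  -0.0006 -0.    ]
12 -0.4 [-0.0307  0.     -0.0001]
15 -0.5 [-0.0383  0.001  -0.0001]
18 -0.6 [-0.0459  0.0024 -0.0001]
21 -0.7 [-0.0534  0.0042 -0.0001]
```

Works with low forces; continue.

```bash
python3 -m creep '[[[0,0,-0.1,-0.0077,-0.0006,0,8],[0,0,-0.2,-0.0154,-0.0008,0,8],[0,0,-0.3,-0.023,-0.0006,0,8],[0,0,-0.4,-0.0307,0,0,8],[0,0,-0.5,-0.0383,0.001,0,8],[0,0,-0.6,-0.0459,0.0024,0,8],[0,0,-0.7,-0.0534,0.0042,0,8],[0,0,-0.7,-0.0534,0.0042,0,8]]]'|egrep 'pos|force';python3 -c "
from h import *
arc([3,6,9,10.5,12])"
```

```text
position: [0.5731, -0.1161, 0.0713]
wrist_force: [-3.0, -2.3, 6.0]
grip_force: 59.1
r 0.11057958119906576 arm 0.21030517593943188 12.049598991085674 F [-2.9583 -2.2638  5.972 ]
3 -0.1 [-0.0077 -0.0006 -0.    ]
6 -0.2 [-0.0154 -0.0008 -0.    ]
9 -0.3 [-0.0231 -0.0007 -0.0001]
10.5 -0.35 [-0.027  -0.0004 -0.0001]
12 -0.4 [-0.0308 -0.0001 -0.0001]
```

```bash
python3 -m creep '[[[0,0,-0.1,-0.0077,-0.0006,0,8],[0,0,-0.2,-0.0154,-0.0008,0,8],[0,0,-0.3,-0.0231,-0.0007,0,8],[0,0,-0.37,-0.0285,-0.0004,0,8],[0,0,-0.37,-0.0285,-0.0004,0,8]]]'|egrep 'pos|force';python3 -m creep '[[[0,0,0,0,0,0,36],[0,0,0,0,0,0,36],[0,0,0,0,0,0,36],[0,0,0,0,0,-0.05,36],[0,0,0,0,0,-0.1,36],[0,0,0,0,0,-0.17,36],[0,0,0,0,0,-0.17,36],[0,0,0,0,0,-0.17,36]]]'|egrep 'pos|force';python3 - <<'E'
from h import *
import pickle
where()
c=vision.camera_info("wrist");im=vision.read_camera("wrist");cv2.imwrite("pics/w9.png",im);pickle.dump(c,open("w9.pkl","wb"))
t=vision.read_camera("top");cv2.imwrite("pics/top9.png",t);s=vision.read_camera("scene");cv2.imwrite("pics/scene9.png",s)
for n,i,roi in(("wrist",im,(0,0,640,480)),("scene",s,(280,220,400,300)),("top",t,(320,200,380,300))):
    k,l,st,ce=cv2.connectedComponentsWithStats(mask(i,(0,150,60),(6,255,255),roi))
    print(n,[(st[j].tolist(),ce[j].round(1).tolist()) for j in range(1,k) if st[j,4]>15])
pr=lambda q:cv2.projectPoints(np.array([q],float),np.array(c["rvec"],float),np.array(c["tvec"],float),np.array(c["camera_matrix"],float),np.array(c["dist_coeffs"],float))[0].ravel()
print("exp knob top/bot",pr((.5503,-.1077,.108)),pr((.5503,-.1077,.064)),"slot",pr((.4763,-.0952,.135)))
E
```

```text
position: [0.5535, -0.1083, 0.0712]
wrist_force: [-0.3, -2.5, 5.7]
grip_force: 59.2
position: [0.5521, -0.1076, 0.1975]
wrist_force: [0.4, -0.7, -1.1]
grip_force: 0.0
grasp [ 0.5522 -0.1076  0.2162] R [ 0.9861 -0.1662 -0.0004 -0.1662 -0.9861 -0.0009 -0.0003  0.0009 -1.    ] F [ 0.3769 -0.7456 -1.0771] w 0.03618801081322468 0.0 q [-0.2693  0.2242  1.8129 -0.0011  1.1047  1.4689] 19.1
wrist [([302, 220, 22, 38, 629], [312.4, 239.5])]
scene [([312, 247, 6, 20, 104], [314.5, 256.5])]
top [([332, 252, 8, 8, 42], [335.0, 255.3])]
exp knob top/bot [313.3909 248.949 ] [313.2448 228.7535] slot [313.3241 374.2371]
```

```bash
python3 - <<'E'
import cv2,numpy as np
w=cv2.imread("pics/w9.png");s=cv2.imread("pics/scene9.png");t=cv2.imread("pics/top9.png")
o=np.zeros((600,800,3),np.uint8)
o[:300,:400]=cv2.resize(w,(400,300),interpolation=cv2.INTER_AREA)
o[:300,400:]=cv2.resize(s[200:320,200:360],(400,300),interpolation=cv2.INTER_CUBIC)
o[300:,:400]=cv2.resize(t[235:310,295:395],(400,300),interpolation=cv2.INTER_CUBIC)
o[300:,400:]=cv2.resize(w[200:400,190:457],(400,300),interpolation=cv2.INTER_CUBIC)
cv2.imwrite("pics/m9.png",o)
E
```

```text
(no output)
```

View pics/m9.png

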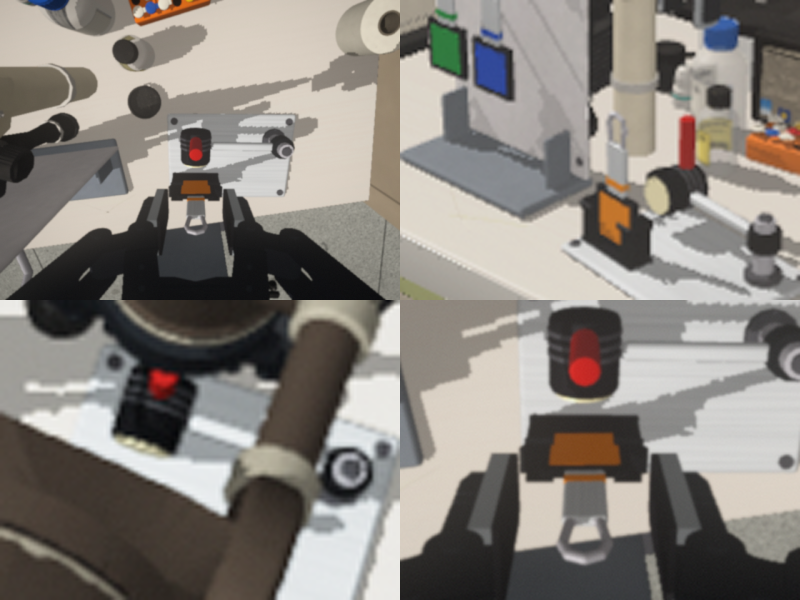

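The montage shows the amber filter upright in the holder and the lamp square behind it: the knob is at column 585 and the filter at 584 in the zoomed wrist crop. Green and blue still hang and the bystanders are standing, so I hand in.

```bash
python3 -c "
from bench import env
print(env.job_done())"
```

```text
the job is handed in; nothing more can be done
None
```

The job is handed in at about 19 s of robot time: the amber filter sits upright on the holder floor, the lamp stands square behind it to within about 1° by my measurement, and the robot is clear. Green and blue still hang, and I saw nothing knocked over; the result of the judging was not shown to me.

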